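Hang the peg bin back on its rail

TASK

Put the loose blue bin with the yellow grip plate back in its place on the bin rail: take it by its grip plate, bring it into the narrow gap between the two bins that hang there and lower its hook behind the rail's top edge. A small locating tab stands on that edge somewhere in the gap; feel for it gently, sliding the bin lightly along the rail until the slot in its hook drops over the tab, and lower it by hand (do not drop it) until it sits fully home, then let go. Never force it: do not press the bin hard on the rail, do not shove or unhook the neighbouring bins, and leave the roll of tape and the sample cup that stand nearby alone.

Things in the scene. Friction and masses are not known exactly. Their poses are not given: they have to be found in the camera images.
- bin: Loose open blue bin on the bench, two bag pegs fixed in it, 0.13 to 0.25 kg. Origin: centre of the underside; x to its back (hook side), y left, z up. Body x -45 to 45, y -35 to 35 mm, 56 mm high, front only 34. Hook on the back: web x 45 to 57, y -31 to 31, z 53 to 56; lip hanging from its end, front face x 54, down to z 41, then flared 4 mm backward to z 34.
- bin_grip (a point): Grip point on the bin's yellow upright grip plate (bin frame x 41.5, y 0, z 85 mm). The plate is 9 mm thick (x 37 to 46), 40 wide (y), z 54 to 96: grip it across its thickness, fingers closing along the bin's x, from above; keep the fingertips above z 64 mm, the tab comes up to z 61 behind the plate. Axes as the bin's.
- bin_slot (a point): Centre of the slot in the hook's web, at its underside (bin frame x 49.5, y 0, z 53 mm). The slot is 10 mm wide (y -5 to 5) and spans the whole 9 mm between back wall (x 45) and lip (x 54), which takes the 4 mm rail plate. Home: this point is level with the rail edge. Axes as the bin's.
- bin_ribs (a point): Back faces of two stand-off ribs (8 mm wide at y +-30, z 2 to 14 mm) at the foot of the bin's back wall: bin frame x 48.5, z 8 mm. They bear on the rail plate; with them against it the lip has 1.5 mm play behind the plate. Axes as the bin's.
- stand: Grey steel bin stand, fixed, 316 mm wide: an upright rail plate on two posts behind its ends (y +-131 to 153 mm, to z 128). Origin at bench level under the middle of the plate's front face; x to the back, y left along the rail, z up. Plate: x 0 to 4 mm, z 45 to 115. Home, the bin's origin is at x -51 to -48, z 60 to 62 mm in this frame.
- rail_mid (a point): Middle of the plate's top edge, the rail (z 115 mm). A flat-topped steel tab, 8 mm wide, 4 thick, 8 high, is clamped on the edge within 12 mm left or right of this point; its place is not measured: feel for it or see it. Off it by more than 1 mm the bin's web lands on the tab, bin origin z 70; in line it sinks to z 62 or less. All stiff: 3 mm overtravel exceeds 30 N.
- rail_face (a point): Point on the plate's front face, where the bin's ribs bear when home height is near (stand frame x 0, y 0, z 80 mm). Axes as the stand's. A 1.5 mm cheek, 10 wide, hangs from the tab 5 mm down this face; bins clear it. The bin's lip passes over the tab while the bin's origin is above z 90 mm; its ribs then already face the plate.
- bin_l: Blue bin, shape and frame as bin, white grip plate, holds a spool of twist tie. Hangs loosely on the rail over its own tab (origin near x -0.050, z 0.060, y +0.087 or -0.087 +-3 mm in the stand's frame; left or right varies). Lifts off if pushed up.
- bin_r: Blue bin, shape and frame as bin, red grip plate, holds a chrome tally counter. Hangs loosely on the rail over its own tab (origin near x -0.050, z 0.060, y +0.087 or -0.087 +-3 mm in the stand's frame; left or right varies). Lifts off if pushed up.
- tape_clear: Roll of tan tape lying flat, 90 mm across, 48 mm high, to be left alone. Origin: centre of its underside.
- sample_cup_a: White sample cup with a red lid, 64 mm across, 58 mm high, to be left alone. Origin: centre of its underside.

How it is judged:
On the way, in this order (a step that is already met when the one before it is completed fails the run):
1. the bin is lifted off the bench (height (world z) of bin above 0.03 m), for 0.2 s.
2. the bin is fully home on the rail, over the tab, while still held by the grip plate (z of bin in the frame of stand between 0.059 and 0.0645 m and x of bin in the frame of stand between -0.055 and -0.044 m and angle between the x axis of bin and the x axis of stand, either way round below 0.1 rad and angle between bin's own z axis and vertical below 0.1 rad and contact force between the fingers and bin above 2 N), for 0.2 s.
At the end, for the whole second after the job is handed in: the bin hangs released and still on the rail between its neighbours, fully home (within 2.5 mm of the height at which the web rests on the rail edge, which only the slot over the tab allows), upright and square to the rail within 0.1 rad; both neighbours still hang home on their tabs (z of bin in the frame of stand between 0.059 and 0.0645 m and x of bin in the frame of stand between -0.055 and -0.044 m and angle between the x axis of bin and the x axis of stand, either way round below 0.1 rad and angle between bin's own z axis and vertical below 0.1 rad and z of bin_l in the frame of stand between 0.058 and 0.0655 m and angle between each of bin_l, bin_r's own z axis and vertical below 0.12 rad and z of bin_r in the frame of stand between 0.058 and 0.0655 m and linear speed of bin below 0.02 m/s and contact force between bin and stand above 0.3 N and contact force between the fingers and bin below 0.1 N); the robot touches nothing.
It fails at once if the bin is pressed on the stand or its tab with more than 30 N (contact force between bin and stand above 30 N).
It fails at once if a neighbouring bin is shoved with more than 12 N, moved more than 10 mm or tipped (distance of any of bin_l, bin_r from where it was at the start of the episode above 0.01 m or angle between any of bin_l, bin_r's own z axis and vertical above 0.2 rad or contact force between any of bin, the arm and bin_l above 12 N or contact force between any of bin, the arm and bin_r above 12 N).
It fails at once if the tape roll or the sample cup is moved more than 20 mm (distance of any of tape_clear, sample_cup_a from where it was at the start of the episode above 0.02 m).
It also fails if it takes over 58 s, if anything falls off the work surface, if the arm or the gripper's body presses on something with over 40 N, if the wrist force passes 120 N, or if a joint passes its speed limit or range.

ROBOT

A 6-joint arm with a two-finger parallel gripper is mounted at the origin on a cart in front of the work surface, level with it; the furniture and walls round the work are solid. World frame = base frame: x ahead of the robot, y to its left, z up, the work surface at z = 0. Lengths are in m, angles in rad, forces in N, time in s.
With the tool pointing down it reaches from about 0.375 to 0.9 m from the base axis. Payload 3.1 kg.
Tool frame: the origin (TCP) lies on the centre line of the jaws, within the pads' length; the fingertips stand 8 mm ahead of it and the grasp point (between the pads) lies 11 mm behind it; z points along the fingers, y is the line along which they close (so a half turn about z gives the same grasp; the last joint's range is limited). The gripper opens to 85 mm and grips with 20 to 120 N. Pads are 22 mm wide; open, the fingers measure 114 mm over their backs; the gripper's body (76 mm by 85 mm) begins 54 mm behind the grasp point. The pads swing forward as they close: fully open they stand 13 mm farther back than shut.
Start: joints at [0.953, 0.527, 1.433, -0, 1.181, -0.178], TCP at [0.266, 0.566, 0.239] pointing down, gripper open.
Joint ranges: [-3.08, 3.08], [-0.75, 2.2], [0.22, 2.44], [-1.43, 4.57], [0, 2.65], [-2.85, 2.85]. Speed limits (rad/s): [2.79, 2.79, 3.14, 3.14, 3.14, 3.14].

INTERFACE

Orientations are given as a unit quaternion [x, y, z, w].
In Python, from station import * gives the robot as it stands.
- The arm moves only by the tool play_rows, never from a script. Its argument "rows" is a list of rows, each a list of 3 entries, a list of its own where there are three numbers: the turn, a rotation vector about the tool's x, y, z in degrees, then the shift along the tool's x, y, z in mm, then the closure, from 0 (fully open) to 1 (shut). In form: [[[ax, ay, az], [dx, dy, dz], jaw], ...]. A call has 1 to 12 rows; each row shifts and turns the commanded pose from where the row before left it, along the tool's axes as they then stand; what a row does not reach is not made up. A row lasts 1/12 s, in which the tool goes at most 41.7 mm and 7.16 degrees, less where a joint would pass 70% of its speed; a pose out of reach is approached as far as the arm can. A call with a gripper value outside its range is refused whole. The fingers move at their own pace and stop on an object; "grip_force" is the grip in N (left out, the last holds). Time passes only in rows, so rows that do not move let the fingers close. It gives the time, the measured TCP pose, the force, the opening and the grip force at its end, in the units of the state.
- sense(): the state, without advancing time (a new reading comes with each control period).
- snapshot(name): name is "scene" or "top" or "wrist"; returns (picture, depth): 480x640x3 uint8, red, green, blue; 480x640 float32, m along the optical axis (not along the pixel's ray), 0 where there is no reading.
- get_calibration(name): a dict with "vfov" (degrees; the focal length in pixels is half the picture's height over the tangent of half this angle, whatever the lens; pixels are square), "cx", "cy" (the principal point, pixels), "xyz" and "attitude" of the camera in the world. Camera axes: x right, y down, z forward; pixel columns grow to the right and rows downward; lengths in m; the calibration is good to about 2 mm. A picture is of the moment at which its call begins: read the wrist's pose just before it. get_calibration takes no time and is no camera call; for the wrist camera it gives the pose at the moment of the call.
- sign_off(): hands the job in; it is judged then, once.
The state is a dict: "t": time; "q": joint angles; "qd": joint speeds; "tau": joint torques, N m; "tcp_pos": TCP position; "tool_rot": TCP orientation; "force": force on the tool from outside, world axes, zero at the start; "ft_torque": the same for the moment, N m; "finger_gap": opening from 0.0 (shut) to 1.0 (fully open); "gripper_force": force on a finger pad.
Only numpy, scipy, OpenCV 4.12 (cv2) and the standard library are available. Lean on these libraries where they do the work, as an engineer would, in place of code of your own. Each camera call takes 0.05 s, during which the arm holds its last target. There are 200 camera calls.

## Working session

There is one attempt and no reset: what is moved stays moved. The work goes in short steps, Python scripts to look and compute and a tool call to move; the robot and the scene stay as the last step left them, time stands still between calls to the robot, and variables do not carry over. Pictures are saved under pics/ and viewed, at most 10 in all, crops included, and the job is handed in when it is done.

Besides the shell and the picture viewer there is one more tool, called after "Call:" in YAML: its name, and indented under it one key for each argument. play_rows: Moves the arm, as the interface text tells. Its arguments: {"type":"object","properties":{"rows":{"type":"array","items":{"type":"array"}},"grip_force":{"type":"number"}},"required":["rows"]}

```bash
mkdir -p pics; ls; cat > h.py <<'E'
from station import *
import numpy as np, cv2
from scipy.spatial.transform import Rotation as R
def cam(n):
    c=get_calibration(n); f=240/np.tan(np.radians(c["vfov"])/2); return c,f
def pts(n,depth,c=None):
    c,f=cam(n) if c is None else c
    v,u=np.mgrid[0:480,0:640]
    P=np.stack([(u-c["cx"])/f*depth,(v-c["cy"])/f*depth,depth],-1)
    A=np.array(c["attitude"]); M=R.from_quat(A).as_matrix() if A.size==4 else A.reshape(3,3)
    return P@M.T+np.array(c["xyz"])
def save(n,name):
    c=cam(name); p,d=snapshot(name); cv2.imwrite(f"pics/{n}.png",p[:,:,::-1]); np.savez(f"{n}.npz",p=p,d=d,P=pts(name,d,c)); return p,d
E
python3 - <<'E'
from h import *
print(sense())
for n in("scene","top","wrist"): print(n,get_calibration(n))
a,_=save("scene0","scene");b,_=save("top0","top")
E
```

```text
pics
{'t': 0.0, 'q': array([ 9.52488969e-01,  5.28479641e-01,  1.43388226e+00, -3.28474537e-05,
        1.18141434e+00, -1.78497567e-01]), 'qd': array([ 0.00084306, -0.0006915 , -0.0002255 , -0.00048462,  0.00012286,
        0.00014409]), 'tau': array([ 7.27804963e-04, -4.42342329e+01, -1.78025579e+01, -3.56753608e-04,
        8.53006291e-03, -3.13714793e-05]), 'tcp_pos': array([0.2656756 , 0.56495481, 0.23833171]), 'tool_rot': array([ 2.18130579e-01,  9.75918981e-01, -1.01217812e-03, -4.09559273e-04]), 'force': array([-0.42999441,  0.01841477,  0.74492914]), 'ft_torque': array([-0.03771449, -0.04175524,  0.02754756]), 'gripper_force': 0.0, 'finger_gap': 1.004061959649023}
scene {'vfov': 50.070604931814195, 'cx': 321.802628058217, 'cy': 242.1425011934608, 'xyz': array([-0.13197804, -0.82414542,  0.69371871]), 'attitude': array([ 0.80894563, -0.31371766,  0.18480075, -0.46155919])}
top {'vfov': 51.56518722227602, 'cx': 317.68691543783285, 'cy': 235.40804369617055, 'xyz': array([ 0.37578733, -0.06033881,  1.04957276]), 'attitude': array([ 0.70836225, -0.69964623,  0.06224694, -0.06959456])}
wrist {'vfov': 64.31184103841106, 'cx': 322.1508454716794, 'cy': 237.8492223904283, 'xyz': array([0.20180004, 0.59626326, 0.37320826]), 'attitude': array([0.83598776, 0.5300316 , 0.07570659, 0.12024762])}
```

View pics/scene0.png

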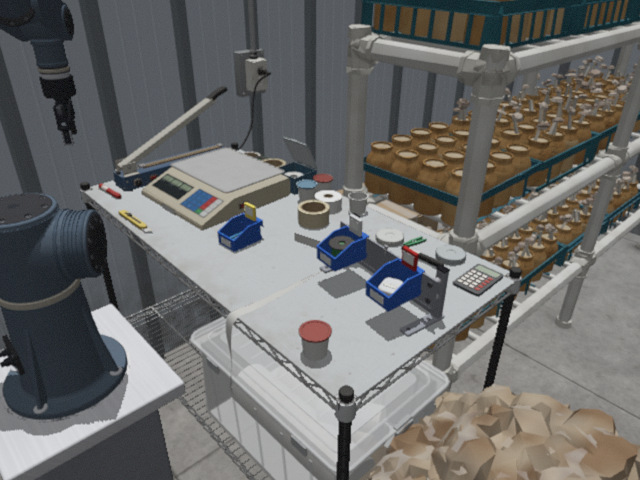

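View pics/top0.png

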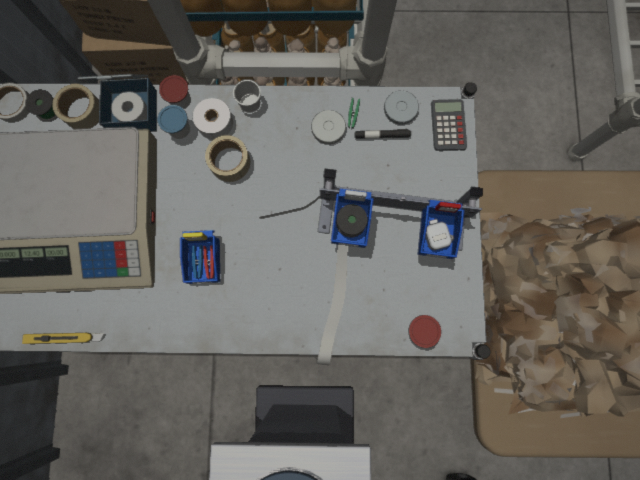

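The scene view shows the yellow plate at about (249,211) and the gap at about (380,255). The top view shows the loose bin at (200,258) with its yellow plate at (199,236). The rail runs from (330,190) to (475,207), with the white-plate bin at (352,218) and the red one at (441,228). The tape roll is at (227,157) and the cup at (425,332).

```bash
cat > m.py <<'E'
from h import *
z=np.load("top0.npz");P=z["P"];p=z["p"];hsv=cv2.cvtColor(p,cv2.COLOR_RGB2HSV)
v,u=np.mgrid[0:480,0:640]
def rect(m,name):
    q=P[m]; 
    r=cv2.minAreaRect((q[:,:2]*1000).astype(np.float32)); print(name,m.sum(),np.round(r[0],1),np.round(r[1],1),round(r[2],1),'z',np.round(np.percentile(q[:,2],[5,50,95]),4),'med',np.round(np.median(q,0),4))
H,S,V=[hsv[...,i] for i in range(3)]
box=lambda a,b,c,d:(u>=a)&(u<c)&(v>=b)&(v<d)
Z=P[...,2]
yl=(H>20)&(H<35)&(S>120)&box(170,220,230,250); rect(yl,'yellow'); rect(yl&(Z>.088),'yellowtop')
bl=(H>105)&(H<130)&(S>150)
rect(bl&box(170,220,230,295)&(Z>.045),'bin rim'); rect(bl&box(170,220,230,295)&(Z>.025),'bin')
rect(bl&box(320,180,380,255)&(Z>.105),'binL rim')
rect(bl&box(410,190,470,265)&(Z>.105),'binR rim')
rd=((H<8)|(H>172))&(S>120)&box(425,195,470,215)&(Z>.14);rect(rd,'red')
wh=(S<60)&(V>100)&box(335,185,375,205)&(Z>.14);rect(wh,'white')
st=(S<90)&box(338,185,470,215)&(Z>.108)&(Z<.135); 
q=P[st]; 
rail=(S<90)&box(376,185,422,215)&(Z>.106)&(Z<.13); rect(rail,'railgap')
for x in range(374,424,2):
    c=[(round(float(Z[y,x]*1000)),) for y in range(186,214)]
    print(x,[k[0] for k in c])
E
python3 m.py
python3 - <<'E'
import cv2
a=cv2.imread('pics/top0.png')[175:265,310:490]
cv2.imwrite('pics/c1.png',cv2.resize(a,None,fx=4.4,fy=4.4,interpolation=cv2.INTER_CUBIC))
E
```

```text
yellow 98 [554.2 196.1] [ 8.9 37.3] 2.5 z [0.0719 0.0953 0.0979] med [0.5541 0.194  0.0953]
yellowtop 85 [554.2 196.1] [ 8.9 37.1] 2.5 z [0.0921 0.0955 0.0979] med [0.5543 0.197  0.0955]
bin rim 191 [482.6  77.8] [335.6  96.8] 68.4 z [0.0458 0.0555 0.0601] med [0.5404 0.1716 0.0555]
bin 464 [481.4  79.4] [331.3 114.1] 71.9 z [0.0271 0.0411 0.0589] med [0.5205 0.1773 0.0411]
binL rim 220 [ 507.5 -107.9] [ 70.7 271. ] 84.7 z [0.1072 0.1173 0.1215] med [ 0.6184 -0.1421  0.1173]
binR rim 272 [ 479.6 -206.7] [ 93.3 346.5] 50.4 z [0.1061 0.117  0.121 ] med [ 0.5899 -0.2711  0.117 ]
red 100 [ 605.  -292.4] [39.   8.7] 83.3 z [0.1514 0.1568 0.1596] med [ 0.6044 -0.2911  0.1568]
white 92 [506.4 -81.5] [ 38.3 261.9] 72.5 z [0.1543 0.1574 0.1598] med [ 0.6254 -0.1191  0.1574]
railgap 147 [ 626.3 -205.6] [89.   6.6] 82.5 z [0.1075 0.1139 0.1216] med [ 0.6264 -0.2079  0.1139]
374 [2, -1, 5, 2, 2, 22, 21, 24, 20, 114, 115, 108, 99, 95, 86, 79, 71, 64, 59, 47, 5, 0, -1, 1, 0, 2, 1, 1]
376 [3, 1, 0, 2, 1, 21, 22, 21, 20, 114, 112, 110, 103, 97, 92, 81, 75, 67, 61, 52, 3, 2, 2, 0, 3, 3, 0, -3]
378 [3
[... 1840 characters left out ...]
, 92, 86, 76, 69, 60, 50, 1, 2, 1, 0]
412 [3, 3, -1, 3, 3, 1, 3, -2, 1, 3, 17, 24, 18, 22, 113, 114, 104, 101, 90, 85, 78, 71, 60, 53, 49, 0, 2, -1]
414 [-2, 2, -2, 0, 2, 5, 2, 2, 2, 1, 19, 22, 22, 20, 115, 114, 109, 101, 91, 86, 79, 74, 65, 55, 47, 0, 0, 0]
416 [-1, 3, 2, 1, -1, 2, 1, 2, 2, 1, 20, 23, 21, 22, 114, 115, 114, 102, 95, 90, 1050, 75, 66, 61, 49, 5, 5, 4]
418 [0, 2, 4, 1, 2, -2, 1, 4, 1, 1, -2, 21, 21, 20, 115, 119, 110, 107, 98, 88, 83, 74, 67, 58, 53, 2, 0, 1]
420 [2, 0, 2, 0, 2, -1, 2, 1, -1, 2, 1, 19, 25, 22, 20, 112, 110, 105, 98, 90, 86, 74, 67, 60, 55, 45, 2, 0]
422 [1, 2, 4, 2, 3, 2, 2, -2, 2, -3, 4, 20, 20, 20, 20, 112, 114, 109, 102, 93, 85, 81, 71, 66, 67, 72, 75, 73]
```

View pics/c1.png

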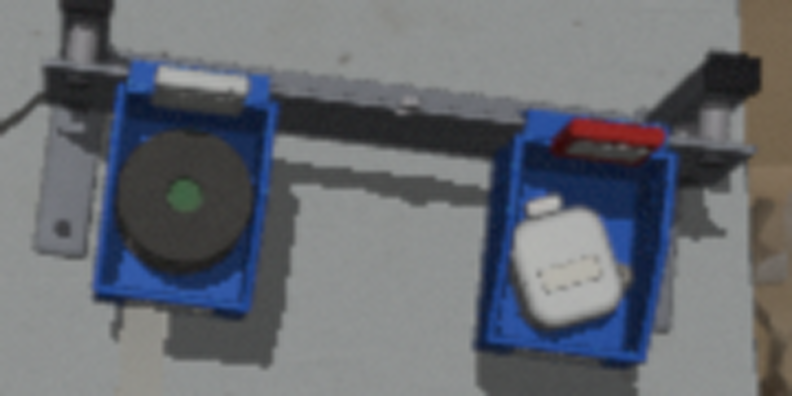

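The crop shows the tab as a bright spot at crop (410,101), which is full-image (403,198), and the depth there is about 123 mm. Next I'll fit the rail line, the tab and the bins.

```bash
cat > m2.py <<'E'
exec(open("m.py").read().split("yl=")[0])
Z=np.where(z["d"]>0,Z,-1); Z=np.where(Z>.3,-1,Z)
yl=(H>20)&(H<35)&(S>120)&box(170,220,230,250)&(Z>.09); rect(yl,'yellow')
bl=(H>105)&(H<130)&(S>120)
rect(bl&box(170,220,230,295)&(Z>.05)&(Z<.065),'bin rim'); rect(bl&box(170,220,230,295)&(Z>.03)&(Z<.065),'bin all')
b=bl&box(170,220,230,295)&(Z>.025)
qs=P[b]; 
# straight side edges: ends of rows
rect(bl&box(320,180,380,255)&(Z>.105)&(Z<.125),'binL'); rect(bl&box(410,190,470,265)&(Z>.105)&(Z<.125),'binR')
rect(((H<8)|(H>172))&(S>120)&box(425,195,470,215)&(Z>.14),'red')
rect((S<60)&(V>90)&box(335,185,375,205)&(Z>.148),'white')
rl=(S<90)&box(376,180,422,215)&(Z>.110)&(Z<.1185)
# full back edge of rail: first rail pixel per column (back, top)
e=[];fr=[]
for x in list(range(377,400))+list(range(407,421)):
    ys=[y for y in range(183,215) if .109<Z[y,x]<.12]
    if ys: e.append((x,ys[0]-.5))
e=np.array(e)
k=np.polyfit(e[:,0],e[:,1],1)
c,f=cam("top"); M=R.from_quat(c["attitude"]).as_matrix()
def ray(u,v,h):
    d=M@np.array([(u-c["cx"])/f,(v-c["cy"])/f,1]); o=np.array(c["xyz"]); return o+d*(h-o[2])/d[2]
A=ray(377,np.polyval(k,377),.115);B=ray(421,np.polyval(k,421),.115)
d=(A-B)/np.linalg.norm(A-B); yaw=np.arctan2(-d[0],d[1]); print('rail back edge',A,B,'yaw deg',np.degrees(yaw))
tb=(S<90)&box(392,185,415,212)&(Z>.1205)&(Z<.13)
for y,x in np.argwhere(tb): print((x,y),np.round(ray(x,y,.123)*1000,1),round(Z[y,x]*1000,1))
ys,xs=np.nonzero(tb); t=ray(xs.mean(),ys.mean(),.123); print('tab',t)
print('along-rail: tab', (t-B)@d*1000,'A',(A-B)@d*1000)
for n,m in(('white',(S<60)&(V>90)&box(335,185,375,205)&(Z>.148)),('red',((H<8)|(H>172))&(S>120)&box(425,195,470,215)&(Z>.148)),('yellow',yl)):
    ys,xs=np.nonzero(m); r=ray(xs.mean(),ys.mean(),.156 if n!='yellow' else .096); print(n,r,'along',(r-B)@d*1000)
E
python3 m2.py
```

```text
yellow 85 [554.2 196.1] [ 8.9 37.1] 2.5 z [0.0921 0.0955 0.0979] med [0.5543 0.197  0.0955]
bin rim 180 [532.5 195. ] [75.2 70.2] 3.6 z [0.051  0.0568 0.0608] med [0.5453 0.1752 0.0568]
bin all 468 [519.1 194.1] [102.1  70.3] 3.7 z [0.0327 0.045  0.0596] med [0.5221 0.1795 0.045 ]
binL 241 [ 600.5 -116.3] [71.1 84.9] 84.8 z [0.1068 0.1172 0.1209] med [ 0.6189 -0.1418  0.1172]
binR 288 [ 581.  -289.8] [71.6 80.9] 82.5 z [0.1061 0.1169 0.1207] med [ 0.5918 -0.2729  0.1169]
red 100 [ 605.  -292.4] [39.   8.7] 83.3 z [0.1514 0.1568 0.1596] med [ 0.6044 -0.2911  0.1568]
white 93 [ 625.5 -119.1] [39.   9.1] 81.3 z [0.1543 0.1572 0.1597] med [ 0.6253 -0.1199  0.1572]
rail back edge [ 0.63412407 -0.16354082  0.115     ] [ 0.62402978 -0.2485541   0.115     ] yaw deg -6.7714765323349955
(np.int64(401), np.int64(197)) [ 627.8 -208.7  123. ] 123.2
(np.int64(402), np.int64(197)) [ 627.8 -210.6  123. ] 121.7
(np.int64(403), np.int64(197)) [ 627.8 -212.6  123. ] 124.1
(np.int64(404), np.int64(197)) [ 627.8 -214.5  123. ] 122.6
(np.int64(401), np.int64(198)) [ 625.8 -208.7  123. ] 121.7
(np.int64(402), np.int64(198)) [ 625.8 -210.6  123. ] 122.8
(np.int64(403), np.int64(198)) [ 625.8 -212.5  123. ] 121.5
(np.int64(404), np.int64(198)) [ 625.9 -214.4  123. ] 123.5
(np.int64(404), np.int64(199)) [ 623.9 -214.4  123. ] 123.4
tab [ 0.6264984  -0.21189252  0.123     ]
along-rail: tab 36.69691414749409 A 85.61046924454297
white [ 0.62583328 -0.11898839  0.156     ] along 128.87455562562647
red [ 0.60475458 -0.29171136  0.156     ] along -45.12894195301536
yellow [0.55447879 0.19647566 0.096     ] along 433.72464899667204
```

Call:
play_rows:
  rows:
    - [[0, 0, 6.8], [0, 0, 0], 0.6]
    - [[0, 0, 6.8], [0, 0, 0], 0.6]
    - [[0, 0, 6.8], [0, 0, 0], 0.6]
    - [[0, 0, 6.8], [0, 0, 0], 0.6]
    - [[0, 0, 6.8], [0, 0, 0], 0.6]
    - [[0, 0, 6.8], [0, 0, 0], 0.6]
    - [[0, 0, 6.8], [0, 0, 0], 0.6]
    - [[0, 0, 6.8], [0, 0, 0], 0.6]
    - [[0, 0, 6.9], [0, 0, 0], 0.6]
    - [[0, 0, 0], [0, 0, 0], 0.6]
  grip_force: 40

```text
t: 0.93
tcp_pos: [0.2658, 0.5652, 0.2388]
tool_rot: [0.686, 0.728, -0.001, 0.0]
force: [-0.4, 0.3, -0.5]
finger_gap: 0.399
gripper_force: 0.0
```

```bash
cat >> h.py <<'E'
def go(target,heading=None):
    "print tool-axis shift (mm) to target TCP, and turn needed (deg) to tool y heading"
    s=sense(); r=R.from_quat(s["tool_rot"]); M=r.as_matrix()
    hd=np.degrees(np.arctan2(M[1,1],M[0,1])); tilt=np.degrees(np.arccos(-M[2,2]))
    print('t',round(s["t"],2),'tcp',np.round(s["tcp_pos"]*1000,1),'heading',round(hd,2),'tilt',round(tilt,2),'F',np.round(s["force"],1),'gap',round(s["finger_gap"],3),'gf',s["gripper_force"])
    print('shift',np.round(r.inv().apply(np.array(target)-s["tcp_pos"])*1000,1),'turn z',None if heading is None else round(hd-heading,2))
E
python3 -c "
from h import *
go([.5545,.1965,.2],3.5)"
```

```text
t 0.93 tcp [265.8 565.2 238.8] heading 3.39 tilt 0.07 F [-0.4  0.3 -0.5] gap 0.399 gf 0.0
shift [-385.1  266.4   38.9] turn z -0.11
```

Call:
play_rows:
  rows:
    - [[0, 0, 0], [-16, 11, 2], 0.6]
    - [[0, 0, 0], [-32, 22, 3], 0.6]
    - [[0, 0, 0], [-34, 23.5, 3.5], 0.6]
    - [[0, 0, 0], [-34, 23.5, 3.5], 0.6]
    - [[0, 0, 0], [-34, 23.5, 3.5], 0.6]
    - [[0, 0, 0], [-34, 23.5, 3.5], 0.6]
    - [[0, 0, 0], [-34, 23.5, 3.5], 0.6]
    - [[0, 0, 0], [-34, 23.5, 3.5], 0.6]
    - [[0, 0, 0], [-34, 23.5, 3.5], 0.6]
    - [[0, 0, 0], [-34, 23.5, 3.5], 0.6]
    - [[0, 0, 0], [-34, 23.5, 3.5], 0.6]
    - [[0, 0, 0], [-31, 22, 2], 0.6]

```text
t: 1.93
tcp_pos: [0.5565, 0.1953, 0.2002]
tool_rot: [0.684, 0.729, -0.0, -0.0]
force: [0.5, -0.4, 0.3]
finger_gap: 0.402
gripper_force: 0.0
```

Call:
play_rows:
  rows:
    - [[0, 0, 0], [0, 0, 0], 0.6]
    - [[0, 0, 0], [0, 0, 0], 0.6]
    - [[0, 0, 0], [0, 0, 0], 0.6]

```text
t: 2.18
tcp_pos: [0.5549, 0.1975, 0.2004]
tool_rot: [0.685, 0.729, -0.001, -0.001]
force: [0.2, -0.1, -0.2]
finger_gap: 0.399
gripper_force: 0.0
```

```bash
python3 -c "
from h import *
go([.5545,.1965,.075],3.5)
p,d=save('w1','wrist'); P=np.load('w1.npz')['P']
hsv=cv2.cvtColor(p,cv2.COLOR_RGB2HSV);H,S=hsv[...,0],hsv[...,1]
m=(H>20)&(H<35)&(S>120)&(d>0)&(P[...,2]>.091)&(P[...,2]<.105)
q=P[m]; print(m.sum(),cv2.minAreaRect((q[:,:2]*1000).astype(np.float32)),q.mean(0))
"
```

```text
t 2.18 tcp [554.9 197.5 200.4] heading 3.55 tilt 0.1 F [ 0.2 -0.1 -0.2] gap 0.399 gf 0.0
shift [ -1.   -0.2 125.4] turn z 0.05
727 ((558.3795166015625, 197.44378662109375), (8.508996963500977, 39.28919982910156), 3.409238576889038) [0.55826257 0.19839199 0.09569164]
```

View pics/w1.png

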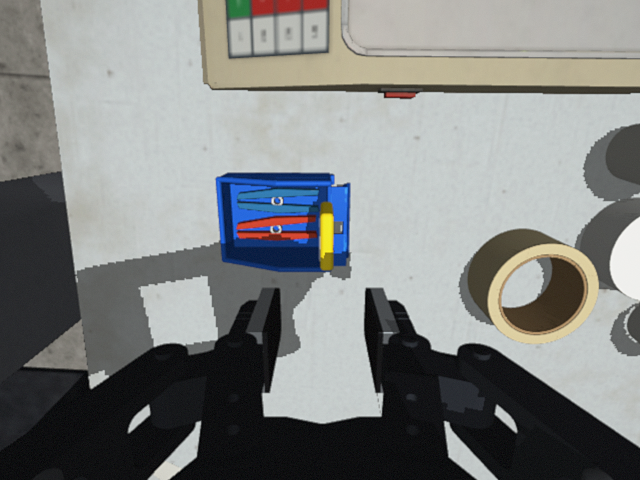

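The wrist view shows the yellow plate at (327,236) between the jaw lines with the hook slot behind it, and the pegs inside below the rim. The tape roll is well clear. The two cameras average to (556,197), so I descend there and grip.

Call:
play_rows:
  rows:
    - [[0, 0, 0], [0, 1.3, 10], 0.6]
    - [[0, 0, 0], [0, 0, 16], 0.6]
    - [[0, 0, 0], [0, 0, 20], 0.6]
    - [[0, 0, 0], [0, 0, 20], 0.6]
    - [[0, 0, 0], [0, 0, 20], 0.6]
    - [[0, 0, 0], [0, 0, 17], 0.6]
    - [[0, 0, 0], [0, 0, 12], 0.6]
    - [[0, 0, 0], [0, 0, 7], 0.6]
    - [[0, 0, 0], [0, 0, 3], 0.6]
    - [[0, 0, 0], [0, 0, 0], 0.7]
    - [[0, 0, 0], [0, 0, 0], 0.8]
    - [[0, 0, 0], [0, 0, 0], 0.9]

```text
t: 3.23
tcp_pos: [0.5576, 0.1978, 0.0768]
tool_rot: [0.685, 0.728, 0.001, 0.001]
force: [-1.0, -0.7, 0.4]
finger_gap: 0.103
gripper_force: 7.3
```

Call:
play_rows:
  rows:
    - [[0, 0, 0], [0, 0, 0], 1]
    - [[0, 0, 0], [0, 0, 0], 1]
    - [[0, 0, 0], [0, 0, 0], 1]
    - [[0, 0, 0], [0, 0, 0], 1]
    - [[0, 0, 0], [0, 0, 0], 1]
    - [[0, 0, 0], [0, 0, 0], 1]

```text
t: 3.73
tcp_pos: [0.5577, 0.1978, 0.0768]
tool_rot: [0.685, 0.728, 0.001, 0.001]
force: [0.0, 1.1, 5.6]
finger_gap: 0.099
gripper_force: 41.8
```

```bash
python3 -c "
from h import *
go([.5563,.197,.075],3.5)
p,d=save('w2','wrist'); P=np.load('w2.npz')['P']
hsv=cv2.cvtColor(p,cv2.COLOR_RGB2HSV);H,S=hsv[...,0],hsv[...,1]
m=(H>20)&(H<35)&(S>120)&(d>0)
q=P[m]; print(m.sum(),q.mean(0),q.min(0),q.max(0))
"
```

```text
t 3.73 tcp [557.7 197.8  76.8] heading 3.49 tilt 0.12 F [0.  1.1 5.6] gap 0.099 gf 41.82767987251282
shift [-0.7 -1.4  1.8] turn z -0.01
3308 [0.55824562 0.2025829  0.09169049] [5.52920002e-01 1.07633992e-01 5.44819349e-04] [0.59334732 0.29590381 0.10565687]
```

View pics/w2.png

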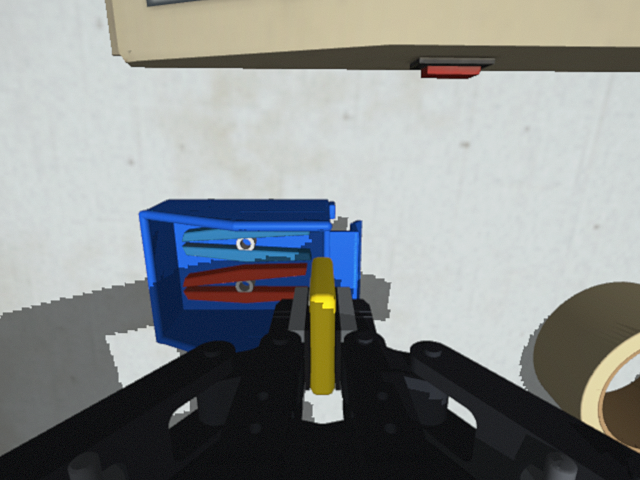

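The plate is held between the pads, seen at (322,258)-(322,392). Now I lift the bin.

Call:
play_rows:
  rows:
    - [[0, 0, 0], [0, 0, -3], 1]
    - [[0, 0, 0], [0, 0, -8], 1]
    - [[0, 0, 0], [0, 0, -15], 1]
    - [[0, 0, 0], [0, 0, -22], 1]
    - [[0, 0, 0], [0, 0, -25], 1]
    - [[0, 0, 0], [0, 0, -25], 1]
    - [[0, 0, 0], [0, 0, -25], 1]
    - [[0, 0, 0], [0, 0, -25], 1]
    - [[0, 0, 0], [0, 0, -18], 1]
    - [[0, 0, 0], [0, 0, -10], 1]
    - [[0, 0, 0], [0, 0, -4], 1]
    - [[0, 0, 0], [0, 0, 0], 1]

```text
t: 4.78
tcp_pos: [0.5568, 0.1975, 0.2562]
tool_rot: [0.685, 0.728, 0.0, 0.0]
force: [0.1, 0.1, -2.2]
finger_gap: 0.101
gripper_force: 40.8
```

```bash
cat > t.py <<'E'
from h import *
yaw=np.radians(-6.9); X=np.array([np.cos(yaw),np.sin(yaw),0]); Y=np.array([-np.sin(yaw),np.cos(yaw),0])
tab=np.array([.6264,-.2119,.115]); o=tab-2e-3*X  # plate front face at the tab (top-camera values)
tgt=o+(-.050+.0415-.012)*X; tgt[2]=.257
go(tgt,-6.9)
s=sense(); r=R.from_quat(s["tool_rot"])
p,d=save('w3','wrist'); P=np.load('w3.npz')['P']; hsv=cv2.cvtColor(p,cv2.COLOR_RGB2HSV);H,S=hsv[...,0],hsv[...,1]
T=r.inv().apply((P-s["tcp_pos"]).reshape(-1,3)).reshape(P.shape)*1000
v,u=np.mgrid[0:480,0:640]
m=(H>20)&(H<35)&(S>120)&(d>0)&(abs(u-322)<25)&(v>230)&(v<420)
q=T[m]; print('yellow tool',np.round(np.percentile(q,[1,50,99],axis=0),1))
m2=m&(T[...,2]<np.percentile(q[:,2],50)); print(np.round(cv2.minAreaRect(T[m2][:,:2].astype(np.float32))[0],1),np.round(cv2.minAreaRect(T[m2][:,:2].astype(np.float32))[1:][0],1),cv2.minAreaRect(T[m2][:,:2].astype(np.float32))[2])
b=(H>105)&(H<130)&(S>150)&(d>0)&(T[...,2]<45)&(u<370)&(v>180)
q=T[b]; print('blue tool',np.round(np.percentile(q,[.5,50,99.5],axis=0),1))
E
python3 t.py
```

```text
t 4.78 tcp [556.8 197.5 256.2] heading 3.5 tilt 0.04 F [ 0.1  0.1 -2.2] gap 0.101 gf 40.76304495334625
shift [-408.8   22.3   -0.7] turn z 10.4
yellow tool [[-19.5  -3.3 -24. ]
 [  7.2   0.8 -18.7]
 [ 18.9   5.2  16.9]]
[-0.9  0.9] [ 8.7 38.9] 89.51703643798828
blue tool [[-34.9 -85.4 -37.3]
 [ 26.1 -33.3  31.5]
 [ 34.5  18.9  44.8]]
```

Call:
play_rows:
  rows:
    - [[0, 0, 0], [-10, 0.5, 0], 1]
    - [[0, 0, 0], [-22, 1, 0], 1]
    - [[0, 0, 0], [-38, 2, 0], 1]
    - [[0, 0, 0], [-40, 2.5, 0], 1]
    - [[0, 0, 0], [-40, 2.5, 0], 1]
    - [[0, 0, 0], [-40, 2.5, 0], 1]
    - [[0, 0, 0], [-40, 2.5, 0], 1]
    - [[0, 0, 0], [-40, 2.5, 0], 1]
    - [[0, 0, 0], [-40, 2.5, 0], 1]
    - [[0, 0, 0], [-40, 2.5, 0], 1]
    - [[0, 0, 0], [-36, 2, 0], 1]
    - [[0, 0, 0], [-18, 1, 0], 1]

```text
t: 5.83
tcp_pos: [0.6048, -0.2098, 0.2539]
tool_rot: [0.687, 0.727, -0.001, -0.0]
force: [0.5, 0.2, -1.8]
finger_gap: 0.095
gripper_force: 40.8
```

Call:
play_rows:
  rows:
    - [[0, 0, 2], [-5, 0, 0], 1]
    - [[0, 0, 4], [0, 0, 0], 1]
    - [[0, 0, 3], [0, 0, 0], 1]
    - [[0, 0, 1.4], [0, 0, 0], 1]
    - [[0, 0, 0], [0, 0, 0], 1]
    - [[0, 0, 0], [0, 0, 0], 1]
    - [[0, 0, 0], [0, 0, 0], 1]

```text
t: 6.42
tcp_pos: [0.6056, -0.2088, 0.2554]
tool_rot: [0.748, 0.664, -0.0, -0.0]
force: [1.1, -0.1, -2.0]
finger_gap: 0.099
gripper_force: 40.8
```

```bash
sed -i "s/'w3'/'w4'/;s/w3.npz/w4.npz/" t.py; python3 t.py
```

```text
t 6.42 tcp [ 605.6 -208.8  255.4] heading -6.83 tilt 0.05 F [ 1.1 -0.1 -2. ] gap 0.099 gf 40.77446401119232
shift [-0.5 -1.5 -1.6] turn z 0.07
yellow tool [[-19.3  -3.3 -24. ]
 [  7.2   0.7 -18.7]
 [ 19.1   5.1  16.8]]
[-0.5  0.7] [ 8.7 39.3] 89.9439697265625
blue tool [[-34.7 -85.5 -36.5]
 [ 26.5 -34.   32. ]
 [ 34.7  19.   44.8]]
```

View pics/w4.png

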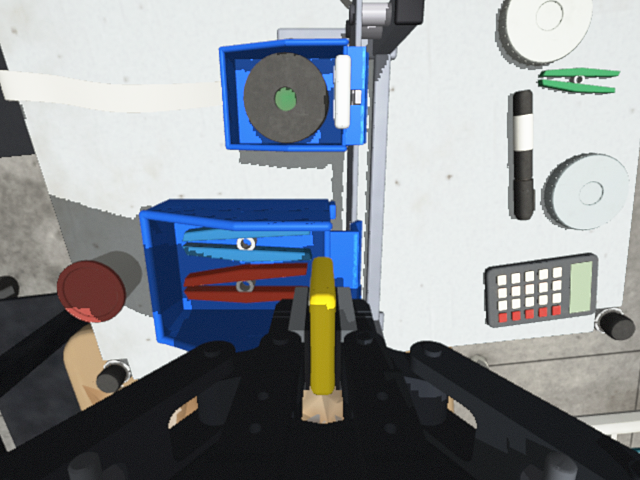

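The held bin is straight in the wrist view, with the yellow plate at (322,325). The left neighbour's tab shows at (358,97) and the rail runs near column 357. I'll measure the rail and the white plate in this view, and take a second top look for the gap and held-bin position.

```bash
cat > m3.py <<'E'
from h import *
s=sense(); r=R.from_quat(s["tool_rot"])
def an(f):
    z=np.load(f+".npz");p=z["p"];P=z["P"];d=z["d"];hsv=cv2.cvtColor(p,cv2.COLOR_RGB2HSV)
    T=r.inv().apply((P-s["tcp_pos"]).reshape(-1,3)).reshape(P.shape)*1000
    return hsv[...,0],hsv[...,1],hsv[...,2],np.where((d>0)&(P[...,2]<.6),P[...,2],-1),T,d
v,u=np.mgrid[0:480,0:640]; box=lambda a,b,c,d:(u>=a)&(u<c)&(v>=b)&(v<d)
def rep(n,T,m):
    q=T[m][:,:2].astype(np.float32); a=cv2.minAreaRect(q); print(n,m.sum(),np.round(a[0],1),np.round(a[1],1),round(a[2],2),'mean',np.round(T[m].mean(0),1))
H,S,V,Z,T,d=an('w4')
rep('w rail top',T,(S<90)&box(335,152,375,205)&(Z>.111)&(Z<.119))
rep('w rail pts',T,(S<90)&box(335,0,400,45)&(Z>.111)&(Z<.119))
rep('w white',T,(S<60)&box(325,50,355,135)&(Z>.148)&(Z<.165))
rep('w binL rim',T,(H>105)&(H<130)&(S>120)&box(210,30,375,160)&(Z>.105)&(Z<.125))
rep('w tabL',T,(S<90)&box(345,85,372,110)&(Z>.1195)&(Z<.13))
save('top1','top'); H,S,V,Z,T,d=an('top1')
rep('t yellow',T,(H>20)&(H<35)&(S>120)&box(360,150,480,260)&(Z>.25))
rep('t white',T,(S<60)&(V>90)&box(335,185,375,205)&(Z>.148)&(Z<.165))
rep('t red',T,((H<8)|(H>172))&(S>120)&box(425,195,470,215)&(Z>.148)&(Z<.165))
H,S,V,Z,T,d=an('top0')
rep('t tab',T,(S<90)&box(392,185,415,212)&(Z>.1205)&(Z<.13))
rep('t rail',T,(S<90)&box(376,183,422,213)&(Z>.112)&(Z<.119))
rep('t white',T,(S<60)&(V>90)&box(335,185,375,205)&(Z>.148)&(Z<.165))
E
python3 m3.py
```

```text
w rail top 311 [36.1 24.2] [37.9  4. ] 0.33 mean [ 36.4  24.1 140.7]
w rail pts 368 [136.9  29.5] [41.7 26. ] 88.37 mean [137.2  28.3 140.6]
w white 1143 [91.  12.2] [ 9.2 39.3] 89.68 mean [91.4 12.1 98.2]
w binL rim 2680 [ 91.  -11.4] [81.2 70.9] 89.76 mean [ 94.1   2.3 138.8]
w tabL 79 [91.4 24.2] [4.  7.5] 88.66 mean [ 91.4  23.9 132.2]
t yellow 0 [0. 0.] [0. 0.] 0.0 mean [nan nan nan]
t white 40 [103.7   9.1] [ 8.7 14.8] 83.02 mean [104.1   8.3  98.8]
t red 0 [0. 0.] [0. 0.] 0.0 mean [nan nan nan]
t tab 9 [-0.3 20.6] [4.2 5.9] 86.72 mean [ -0.6  21.2 132.8]
t rail 95 [ 6. 20.] [88.2  6.5] 0.15 mean [  6.9  20.5 140.9]
t white 93 [91.5  9.1] [39.   9.1] 1.86 mean [91.7  9.  98.4]m3.py:9: RuntimeWarning: Mean of empty slice.
  q=T[m][:,:2].astype(np.float32); a=cv2.minAreaRect(q); print(n,m.sum(),np.round(a[0],1),np.round(a[1],1),round(a[2],2),'mean',np.round(T[m].mean(0),1))
  ret = um.true_divide(
```

Both cameras agree along the rail (tab at tool x of about -0.5, slot at about -0.5). The rail's front face is 18 to 21 mm ahead in tool y. I descend to bin z of about 97 mm, with the lip still above the tab.

Call:
play_rows:
  rows:
    - [[0, 0, 0], [0, 0, 4], 1]
    - [[0, 0, 0], [0, 0, 8], 1]
    - [[0, 0, 0], [0, 0, 11], 1]
    - [[0, 0, 0], [0, 0, 12], 1]
    - [[0, 0, 0], [0, 0, 12], 1]
    - [[0, 0, 0], [0, 0, 12], 1]
    - [[0, 0, 0], [0, 0, 10], 1]
    - [[0, 0, 0], [0, 0, 7], 1]
    - [[0, 0, 0], [0, 0, 4], 1]
    - [[0, 0, 0], [0, 0, 1.5], 1]
    - [[0, 0, 0], [0, 0, 0], 1]
    - [[0, 0, 0], [0, 0, 0], 1]

```text
t: 7.52
tcp_pos: [0.6062, -0.2094, 0.1748]
tool_rot: [0.748, 0.663, 0.0, 0.001]
force: [-0.3, -0.5, -0.8]
finger_gap: 0.094
gripper_force: 40.7
```

```bash
python3 -c "
from h import *
go([.62,-.2098,.1738],-6.9)"
```

```text
t 7.52 tcp [ 606.2 -209.4  174.8] heading -6.9 tilt 0.07 F [-0.3 -0.5 -0.8] gap 0.094 gf 40.71709871292114
shift [ 1.3 13.7  1. ] turn z 0.0
```

Call:
play_rows:
  rows:
    - [[0, 0, 0], [0, 2, 0], 1]
    - [[0, 0, 0], [0, 3, 0], 1]
    - [[0, 0, 0], [0, 2, 0], 1]
    - [[0, 0, 0], [0, 1, 0], 1]
    - [[0, 0, 0], [0, 0.5, 0], 1]
    - [[0, 0, 0], [0, 0, 0], 1]
    - [[0, 0, 0], [0, 0, 0], 1]

```text
t: 8.1
tcp_pos: [0.6142, -0.2102, 0.1743]
tool_rot: [0.748, 0.663, -0.0, -0.0]
force: [-0.6, 0.3, -1.3]
finger_gap: 0.096
gripper_force: 40.7
```

Call:
play_rows:
  rows:
    - [[0, 0, 0], [0, 0.5, 0], 1]
    - [[0, 0, 0], [0, 0.5, 0], 1]
    - [[0, 0, 0], [0, 0.5, 0], 1]
    - [[0, 0, 0], [0, 0, 0], 1]

```text
t: 8.43
tcp_pos: [0.6158, -0.2104, 0.1743]
tool_rot: [0.748, 0.663, 0.0, 0.0]
force: [0.5, 0.8, -1.2]
finger_gap: 0.097
gripper_force: 40.7
```

Call:
play_rows:
  rows:
    - [[0, 0, 0], [0, 0.5, 0], 1]
    - [[0, 0, 0], [0, 0.5, 0], 1]
    - [[0, 0, 0], [0, 0, 0], 1]

```text
t: 8.68
tcp_pos: [0.6169, -0.2106, 0.1743]
tool_rot: [0.748, 0.663, 0.0, 0.0]
force: [0.4, 0.2, -1.7]
finger_gap: 0.098
gripper_force: 40.7
```

Call:
play_rows:
  rows:
    - [[0, 0, 0], [0, 0.5, 0], 1]
    - [[0, 0, 0], [0, 0.5, 0], 1]
    - [[0, 0, 0], [0, 0, 0], 1]

```text
t: 8.93
tcp_pos: [0.6179, -0.2106, 0.1743]
tool_rot: [0.748, 0.663, 0.0, 0.0]
force: [0.0, 0.1, -1.4]
finger_gap: 0.1
gripper_force: 40.7
```

Call:
play_rows:
  rows:
    - [[0, 0, 0], [0, 0.5, 0], 1]
    - [[0, 0, 0], [0, 0.5, 0], 1]
    - [[0, 0, 0], [0, 0, 0], 1]

```text
t: 9.18
tcp_pos: [0.6188, -0.2108, 0.1743]
tool_rot: [0.748, 0.663, 0.0, 0.0]
force: [0.4, 1.0, -2.0]
finger_gap: 0.1
gripper_force: 40.7
```

Call:
play_rows:
  rows:
    - [[0, 0, 0], [0, 0.5, 0], 1]
    - [[0, 0, 0], [0, 0, 0], 1]
    - [[0, 0, 0], [0, 0, 0], 1]

```text
t: 9.43
tcp_pos: [0.6192, -0.2108, 0.1743]
tool_rot: [0.748, 0.663, -0.0, -0.0]
force: [-0.4, -0.0, -1.7]
finger_gap: 0.098
gripper_force: 40.7
```

Call:
play_rows:
  rows:
    - [[0, 0, 0], [0, 0.5, 0], 1]
    - [[0, 0, 0], [0, 0, 0], 1]
    - [[0, 0, 0], [0, 0, 0], 1]

```text
t: 9.68
tcp_pos: [0.6197, -0.2109, 0.1743]
tool_rot: [0.748, 0.663, 0.0, 0.0]
force: [-0.0, -0.2, -1.0]
finger_gap: 0.099
gripper_force: 40.7
```

Call:
play_rows:
  rows:
    - [[0, 0, 0], [0, 0.5, 0], 1]
    - [[0, 0, 0], [0, 0, 0], 1]
    - [[0, 0, 0], [0, 0, 0], 1]

```text
t: 9.93
tcp_pos: [0.62, -0.2109, 0.1743]
tool_rot: [0.748, 0.663, -0.0, -0.0]
force: [-1.5, 0.3, -1.4]
finger_gap: 0.095
gripper_force: 40.8
```

Call:
play_rows:
  rows:
    - [[0, 0, 0], [0, 0.5, 0], 1]
    - [[0, 0, 0], [0, 0, 0], 1]
    - [[0, 0, 0], [0, 0, 0], 1]

```text
t: 10.18
tcp_pos: [0.6201, -0.2109, 0.1742]
tool_rot: [0.748, 0.663, -0.0, -0.001]
force: [-3.0, 0.8, -0.7]
finger_gap: 0.097
gripper_force: 40.9
```

The ribs touched at about 14.3 mm of advance, as the wrist camera predicted. I back off 1.4 mm to centre the play and lower to just above the tab height.

Call:
play_rows:
  rows:
    - [[0, 0, 0], [0, -1.4, 0], 1]
    - [[0, 0, 0], [0, 0, 1], 1]
    - [[0, 0, 0], [0, 0, 2], 1]
    - [[0, 0, 0], [0, 0, 2], 1]
    - [[0, 0, 0], [0, 0, 2], 1]
    - [[0, 0, 0], [0, 0, 2], 1]
    - [[0, 0, 0], [0, 0, 1], 1]
    - [[0, 0, 0], [0, 0, 0], 1]

```text
t: 10.85
tcp_pos: [0.6192, -0.2107, 0.1638]
tool_rot: [0.748, 0.663, -0.0, -0.0]
force: [1.4, -0.1, -2.0]
finger_gap: 0.099
gripper_force: 40.7
```

Call:
play_rows:
  rows:
    - [[0, 0, 0], [0, 0, 1], 1]
    - [[0, 0, 0], [0, 0, 2], 1]
    - [[0, 0, 0], [0, 0, 2], 1]
    - [[0, 0, 0], [0, 0, 2], 1]
    - [[0, 0, 0], [0, 0, 2], 1]
    - [[0, 0, 0], [0, 0, 1], 1]
    - [[0, 0, 0], [0, 0, 0], 1]
    - [[0, 0, 0], [0, 0, 0], 1]

```text
t: 11.52
tcp_pos: [0.6193, -0.2108, 0.1542]
tool_rot: [0.748, 0.663, -0.0, -0.0]
force: [0.2, 0.0, -1.9]
finger_gap: 0.099
gripper_force: 40.7
```

Call:
play_rows:
  rows:
    - [[0, 0, 0], [0, 0, 1.5], 1]
    - [[0, 0, 0], [0, 0, 1.5], 1]
    - [[0, 0, 0], [0, 0, 1], 1]
    - [[0, 0, 0], [0, 0, 1], 1]
    - [[0, 0, 0], [0, 0, 0], 1]
    - [[0, 0, 0], [0, 0, 0], 1]

```text
t: 12.02
tcp_pos: [0.6193, -0.2108, 0.1492]
tool_rot: [0.748, 0.663, -0.0, -0.0]
force: [-0.3, 0.5, -2.9]
finger_gap: 0.093
gripper_force: 40.7
```

Call:
play_rows:
  rows:
    - [[0, 0, 0], [0, 0, 1], 1]
    - [[0, 0, 0], [0, 0, 0], 1]
    - [[0, 0, 0], [0, 0, 0], 1]

```text
t: 12.27
tcp_pos: [0.6193, -0.2108, 0.1483]
tool_rot: [0.748, 0.663, -0.0, -0.0]
force: [-0.7, 0.2, -2.2]
finger_gap: 0.098
gripper_force: 40.7
```

Call:
play_rows:
  rows:
    - [[0, 0, 0], [0, 0, 0.7], 1]
    - [[0, 0, 0], [0, 0, 0], 1]
    - [[0, 0, 0], [0, 0, 0], 1]

```text
t: 12.52
tcp_pos: [0.6193, -0.2108, 0.1476]
tool_rot: [0.748, 0.663, -0.0, -0.0]
force: [0.1, 0.0, -2.0]
finger_gap: 0.098
gripper_force: 40.7
```

Call:
play_rows:
  rows:
    - [[0, 0, 0], [0, 0, 0.7], 1]
    - [[0, 0, 0], [0, 0, 0], 1]
    - [[0, 0, 0], [0, 0, 0], 1]

```text
t: 12.77
tcp_pos: [0.6193, -0.2108, 0.1468]
tool_rot: [0.748, 0.663, -0.0, -0.0]
force: [0.2, 0.0, -1.9]
finger_gap: 0.094
gripper_force: 40.7
```

Call:
play_rows:
  rows:
    - [[0, 0, 0], [0, 0, 0.6], 1]
    - [[0, 0, 0], [0, 0, 0], 1]
    - [[0, 0, 0], [0, 0, 0], 1]

```text
t: 13.02
tcp_pos: [0.6193, -0.2108, 0.1462]
tool_rot: [0.748, 0.663, -0.0, -0.0]
force: [0.0, 0.4, -1.4]
finger_gap: 0.098
gripper_force: 40.7
```

Call:
play_rows:
  rows:
    - [[0, 0, 0], [0, 0, 0.6], 1]
    - [[0, 0, 0], [0, 0, 0], 1]
    - [[0, 0, 0], [0, 0, 0], 1]

```text
t: 13.27
tcp_pos: [0.6193, -0.2108, 0.1457]
tool_rot: [0.748, 0.663, -0.0, -0.0]
force: [-0.5, 0.1, -1.7]
finger_gap: 0.097
gripper_force: 40.7
```

Call:
play_rows:
  rows:
    - [[0, 0, 0], [0, 0, 0.5], 1]
    - [[0, 0, 0], [0, 0, 0], 1]
    - [[0, 0, 0], [0, 0, 0], 1]

```text
t: 13.52
tcp_pos: [0.6193, -0.2108, 0.1452]
tool_rot: [0.748, 0.663, -0.0, -0.0]
force: [-0.6, -0.4, -1.8]
finger_gap: 0.095
gripper_force: 40.7
```

It is past the tab-top height (bin z of about 68) with no contact, so the slot seems to be over the tab. I continue gently.

Call:
play_rows:
  rows:
    - [[0, 0, 0], [0, 0, 0.6], 1]
    - [[0, 0, 0], [0, 0, 0.6], 1]
    - [[0, 0, 0], [0, 0, 0], 1]
    - [[0, 0, 0], [0, 0, 0], 1]

```text
t: 13.85
tcp_pos: [0.6192, -0.2108, 0.1439]
tool_rot: [0.748, 0.663, -0.0, -0.0]
force: [-0.1, -0.0, -2.2]
finger_gap: 0.098
gripper_force: 40.7
```

Call:
play_rows:
  rows:
    - [[0, 0, 0], [0, 0, 0.6], 1]
    - [[0, 0, 0], [0, 0, 0.6], 1]
    - [[0, 0, 0], [0, 0, 0], 1]
    - [[0, 0, 0], [0, 0, 0], 1]

```text
t: 14.18
tcp_pos: [0.6193, -0.2108, 0.1427]
tool_rot: [0.748, 0.663, -0.0, -0.0]
force: [-0.7, -0.3, -2.1]
finger_gap: 0.097
gripper_force: 40.7
```

Call:
play_rows:
  rows:
    - [[0, 0, 0], [0, 0, 0.6], 1]
    - [[0, 0, 0], [0, 0, 0.6], 1]
    - [[0, 0, 0], [0, 0, 0], 1]
    - [[0, 0, 0], [0, 0, 0], 1]

```text
t: 14.52
tcp_pos: [0.6193, -0.2108, 0.1415]
tool_rot: [0.748, 0.663, -0.0, -0.0]
force: [0.2, 0.5, -1.8]
finger_gap: 0.097
gripper_force: 40.7
```

Call:
play_rows:
  rows:
    - [[0, 0, 0], [0, 0, 0.6], 1]
    - [[0, 0, 0], [0, 0, 0.6], 1]
    - [[0, 0, 0], [0, 0, 0], 1]
    - [[0, 0, 0], [0, 0, 0], 1]

```text
t: 14.85
tcp_pos: [0.6193, -0.2108, 0.1403]
tool_rot: [0.748, 0.663, -0.0, -0.0]
force: [0.4, -0.5, -2.8]
finger_gap: 0.096
gripper_force: 40.7
```

Call:
play_rows:
  rows:
    - [[0, 0, 0], [0, 0, 0.6], 1]
    - [[0, 0, 0], [0, 0, 0], 1]
    - [[0, 0, 0], [0, 0, 0], 1]

```text
t: 15.1
tcp_pos: [0.6193, -0.2108, 0.1398]
tool_rot: [0.748, 0.663, -0.0, -0.0]
force: [-0.8, -0.7, -1.5]
finger_gap: 0.096
gripper_force: 40.7
```

Call:
play_rows:
  rows:
    - [[0, 0, 0], [0, 0, 0.6], 1]
    - [[0, 0, 0], [0, 0, 0], 1]
    - [[0, 0, 0], [0, 0, 0], 1]

```text
t: 15.35
tcp_pos: [0.6193, -0.2108, 0.1392]
tool_rot: [0.748, 0.663, -0.0, -0.0]
force: [-0.1, -0.9, -2.1]
finger_gap: 0.099
gripper_force: 40.7
```

Call:
play_rows:
  rows:
    - [[0, 0, 0], [0, 0, 0.5], 1]
    - [[0, 0, 0], [0, 0, 0], 1]
    - [[0, 0, 0], [0, 0, 0], 1]

```text
t: 15.6
tcp_pos: [0.6194, -0.2109, 0.1389]
tool_rot: [0.748, 0.663, 0.0, 0.0]
force: [-0.5, -0.1, -0.7]
finger_gap: 0.094
gripper_force: 40.9
```

Call:
play_rows:
  rows:
    - [[0, 0, 0], [0, 0, 0.3], 1]
    - [[0, 0, 0], [0, 0, 0], 1]
    - [[0, 0, 0], [0, 0, 0], 1]
    - [[0, 0, 0], [0, 0, 0], 1]

```text
t: 15.93
tcp_pos: [0.6194, -0.2108, 0.1389]
tool_rot: [0.748, 0.663, 0.0, 0.0]
force: [-1.9, 0.6, 2.7]
finger_gap: 0.1
gripper_force: 41.3
```

```bash
python3 -c "
from h import *
go(sense()['tcp_pos'])
for i in range(2):
  save(['scene2','w5'][i],['scene','wrist'][i])
a=cv2.imread('pics/scene2.png')[190:330,290:470]
cv2.imwrite('pics/c2.png',cv2.resize(a,None,fx=4.2,fy=4.2,interpolation=cv2.INTER_CUBIC))"
```

```text
t 15.93 tcp [ 619.4 -210.8  138.9] heading -6.9 tilt 0.02 F [-1.9  0.6  2.7] gap 0.1 gf 41.32800221443176
shift [0. 0. 0.] turn z None
```

View pics/c2.png

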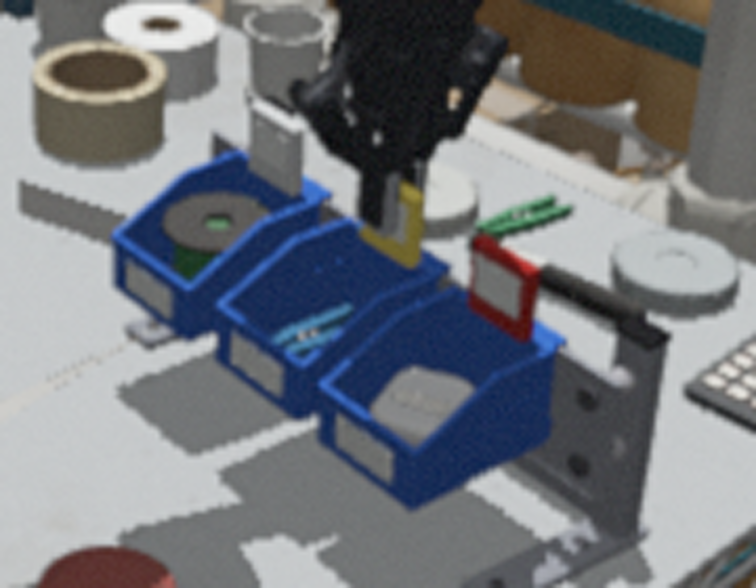

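The crop shows the held bin hanging level with both neighbours. It rests at bin z of about 62 mm with about 4.5 N of contact. Now I release and withdraw upward.

Call:
play_rows:
  rows:
    - [[0, 0, 0], [0, 0, 0], 1]
    - [[0, 0, 0], [0, 0, 0], 0.88]
    - [[0, 0, 0], [0, 0, 0], 0.84]
    - [[0, 0, 0], [0, 0, 0], 0.8]
    - [[0, 0, 0], [0, 0, 0], 0.75]
    - [[0, 0, 0], [0, 0, 0], 0.7]
    - [[0, 0, 0], [0, 0, 0], 0.7]
    - [[0, 0, 0], [0, 0, 0], 0.7]

```text
t: 16.7
tcp_pos: [0.6193, -0.2108, 0.1383]
tool_rot: [0.748, 0.663, -0.0, -0.0]
force: [-0.4, -0.2, 0.2]
finger_gap: 0.301
gripper_force: 0.0
```

Call:
play_rows:
  rows:
    - [[0, 0, 0], [0, 0, -3], 0.7]
    - [[0, 0, 0], [0, 0, -6], 0.7]
    - [[0, 0, 0], [0, 0, -10], 0.7]
    - [[0, 0, 0], [0, 0, -15], 0.7]
    - [[0, 0, 0], [0, 0, -20], 0.7]
    - [[0, 0, 0], [0, 0, -20], 0.7]
    - [[0, 0, 0], [0, 0, -20], 0.7]
    - [[0, 0, 0], [0, 0, -16], 0.7]
    - [[0, 0, 0], [0, 0, -8], 0.7]
    - [[0, 0, 0], [0, 0, 0], 0.7]
    - [[0, 0, 0], [0, 0, 0], 0.7]

```text
t: 17.62
tcp_pos: [0.6193, -0.2108, 0.2569]
tool_rot: [0.748, 0.663, 0.0, 0.0]
force: [-0.2, -0.4, 0.1]
finger_gap: 0.298
gripper_force: 0.0
```

```bash
python3 -c "
from h import *
go([.6,-.2,.25])
p,d=save('w6','wrist');z=np.load('w6.npz');P=z['P'];hsv=cv2.cvtColor(p,cv2.COLOR_RGB2HSV);H,S=hsv[...,0],hsv[...,1]
m=(H>20)&(H<35)&(S>120)&(d>0)&(P[...,2]>.14)&(P[...,2]<.18)
q=P[m];print(m.sum(),cv2.minAreaRect((q[:,:2]*1000).astype(np.float32)),np.percentile(q[:,2],[50,95]))
w=(S<60)&(d>0)&(P[...,2]>.145)&(P[...,2]<.165)&(P[...,1]>-.145)&(P[...,1]<-.09)
q=P[w];print('white',w.sum(),np.percentile(q[:,2],[50,95]))
b=(H>105)&(H<130)&(S>150)&(d>0)&(P[...,2]>.1)&(P[...,2]<.13)
for n,lo,hi in(('mid',-.25,-.17),('L',-.15,-.09)):
  k=b&(P[...,1]>lo)&(P[...,1]<hi)&(P[...,0]>.61); print(n,k.sum(),np.percentile(P[k][:,2],[50,90]))
"
```

```text
t 17.62 tcp [ 619.3 -210.8  256.9] heading -6.9 tilt 0.05 F [-0.2 -0.4  0.1] gap 0.298 gf 0.0
shift [  8.4 -20.4   6.9] turn z None
853 ((617.9700927734375, -210.96063232421875), (39.38432693481445, 9.281210899353027), 82.63826751708984) [0.15736695 0.15860186]
white 1128 [0.15757549 0.15889446]
mid 1449 [0.11797499 0.11922961]
L 1718 [0.11803929 0.1191535 ]
```

View pics/w6.png

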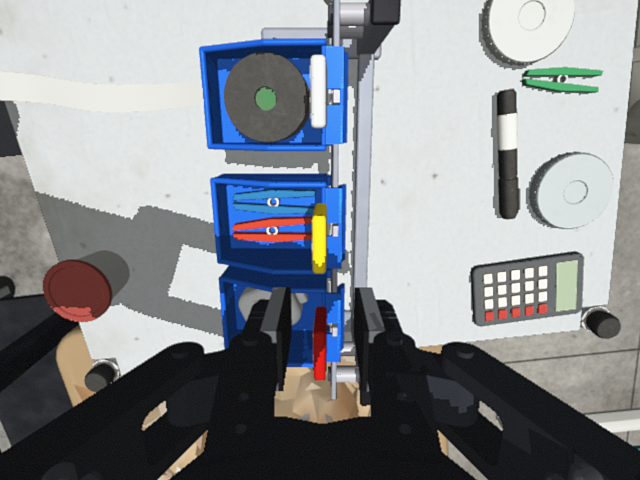

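The bin hangs at the same height as its neighbours, with the tab in its slot at (334,230). All three bins line up and the gripper is clear.

```bash
python3 -c "
from station import *
print(sign_off())"
```

```text
the job is handed in; nothing more can be done
None
```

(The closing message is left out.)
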